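# Confirm the piston-pin pick and close the order

## Task

The piston pins (plain short steel tubes) have been picked: confirm it by lightly pressing down with your fingertips the key on the key box in front of the bin that holds them, and let it come back up. Then close the order by lightly pressing down the largest round key on the packing terminal, let that up too and withdraw. Press no other key, and leave the key boxes and everything else standing where they are: nothing is to be gripped, lifted or pushed about.

Things in the scene. Friction and masses are not known exactly. Their poses are not given: they have to be found in the camera images.
- bin_pins: Fixed blue picking bin, 160 (x) x 116 (y) x 70 mm tall, low front lip towards its -x; holds the piston pins: plain hollow steel tubes, 20 mm diameter, 60 mm long, some lying, four on end. Origin: centre of its underside. One of four like bins side by side in random order; the others hold thin dark rings, small aluminium pistons, and flat white cartons.
- box_pins: Loose key box (0.1 to 0.25 kg) standing on the table in front of the bin with the pins, its centre about 140 mm from the bin centre on the bin's -x side: grey, 64 x 64 mm, 24 mm tall, one round black key in the middle of its top. Origin: centre of its underside, z up. The four key boxes look the same.
- key_pins_top (a point): Centre of the top face of the round black key (30 mm diameter) on box_pins; 36 mm above the table when up. Moves down with the key.
- key_pins (a joint): Travel of that key in m: 0 up, 0.008 fully down (straight down). Spring: 1 N to start, 9 N fully down; it springs back up when let go. It counts as pressed beyond 0.003 m.
- box_rings: Loose key box (0.1 to 0.25 kg) standing on the table in front of the bin with the rings, its centre about 140 mm from the bin centre on the bin's -x side: grey, 64 x 64 mm, 24 mm tall, one round black key in the middle of its top. Origin: centre of its underside, z up. The four key boxes look the same.
- key_rings (a joint): Travel of the key on box_rings in m, 0 up, 0.008 fully down; same key as on box_pins. Not to be pressed.
- box_pistons: Loose key box (0.1 to 0.25 kg) standing on the table in front of the bin with the pistons, its centre about 140 mm from the bin centre on the bin's -x side: grey, 64 x 64 mm, 24 mm tall, one round black key in the middle of its top. Origin: centre of its underside, z up. The four key boxes look the same.
- key_pistons (a joint): Travel of the key on box_pistons in m, 0 up, 0.008 fully down; same key as on box_pins. Not to be pressed.
- box_cartons: Loose key box (0.1 to 0.25 kg) standing on the table in front of the bin with the cartons, its centre about 140 mm from the bin centre on the bin's -x side: grey, 64 x 64 mm, 24 mm tall, one round black key in the middle of its top. Origin: centre of its underside, z up. The four key boxes look the same.
- key_cartons (a joint): Travel of the key on box_cartons in m, 0 up, 0.008 fully down; same key as on box_pins. Not to be pressed.
- terminal: Fixed grey packing terminal, 140 (x) x 150 (y) x 32 mm tall, dark flat display on the +x half of its top and three round black keys in a row along its -x half. Origin: centre of its underside.
- key_done_top (a point): Centre of the top face of the terminal's largest round key (36 mm diameter), at x -36, y 40 mm in the terminal frame; 44 mm above the table when up. Moves with the key.
- key_done (a joint): Travel of that terminal key in m: 0 up, 0.008 fully down. Spring as for the other keys: 1 N to start, 9 N fully down, springs back. It counts as pressed beyond 0.003 m.
- key_menu (a joint): Travel of the small (18 mm diameter) terminal key centred at x -36, y -16 mm in the terminal frame, in m, 0 up, 0.008 fully down; same height and spring as the largest one. Not to be pressed.
- key_back (a joint): Travel of the small (18 mm diameter) terminal key centred at x -36, y -50 mm in the terminal frame, in m, 0 up, 0.008 fully down; same height and spring as the largest one. Not to be pressed.
- piston_small: Loose aluminium piston, 52 mm diameter, 50 mm tall, standing crown up between the two middle key boxes, slightly nearer the robot. Leave alone. Origin: centre of its underside.
- pin_upright: Loose steel tube, 20 mm diameter, 60 mm tall, standing on end between two key boxes. Leave alone. Origin: centre of its underside.
- screwdriver: Loose screwdriver about 180 mm long, up to 30 mm tall, lying between two key boxes, pointing along its x. Leave alone. Origin: centre of its underside as it lies.
- piston_large: Loose aluminium piston, 76 mm diameter, 66 mm tall, standing crown up beyond the leftmost (+y) key box. Leave alone. Origin: centre of its underside.
- tape: Loose roll of white paper tape lying flat, 90 mm across, 30 mm tall, near the robot on the left. Leave alone. Origin: centre of its underside.
- jar: Loose closed jar, 60 mm diameter, 80 mm tall, near the robot on the right. Leave alone. Origin: centre of its underside.
- carton: Loose white carton with a blue band, 90 x 90 x 120 mm tall, behind the terminal. Leave alone. Origin: centre of its underside.
There are look-alikes about, which are no part of the job. What is shaped like the box_pistons but green is not meant.

How it is judged:
By the outcome, as a careful person would: the job done as asked, in the order asked, and still so for the second after the job is handed in, with the robot touching nothing.
It also fails if it takes over 40 s, if anything falls off the work surface, if the arm or the gripper's body presses on something with over 40 N, if the wrist force passes 120 N, or if a joint passes its speed limit or range.

## Robot

A 7-joint arm with a two-finger parallel gripper is mounted at the origin on the work surface. World frame = base frame: x ahead of the robot, y to its left, z up, the work surface at z = 0. Lengths are in mm, angles in rad, forces in N, time in s.
With the tool pointing down it reaches from about 425 to 875 mm from the base axis. Payload 8.4 kg.
Tool frame: the origin (TCP) lies at the very end of the fingers, on their centre line; the grasp point (between the pads) lies 19 mm behind it; z points along the fingers, y is the line along which they close (so a half turn about z gives the same grasp; the last joint's range is limited). The gripper opens to 85 mm and grips with 20 to 120 N. Pads are 22 mm wide; open, the fingers measure 114 mm over their backs; the gripper's body (76 mm by 85 mm) begins 54 mm behind the grasp point. The pads swing forward as they close: fully open they stand 13 mm farther back than shut.
Start: joints at [1.165, 0.333, 0.04, 1.465, -0.013, 1.343, -0.059], TCP at [196.284, -619.625, 210.408] pointing down, gripper open.
Joint ranges: [-2.58, 2.58], [-0.38, 2.09], [-1.3, 1.39], [0.25, 2.4], [-1.5, 4.64], [0.08, 2.09], [-2.65, 2.65]. Speed limits (rad/s): [2.22, 2.22, 2.79, 2.79, 3.14, 3.14, 3.14].

## Interface

Orientations are given as a unit quaternion [w, x, y, z].
In Python, from bench import bot gives the robot as it stands. The module is installed in compiled form; this text tells all that it offers.
- The arm moves only by the tool step_arm, never from a script. Its argument "commands" is a list of rows, each a list of 4 numbers: the shift along the tool's x, y, z scaled (see below), then the turn about the tool's z scaled (see below). A call has 1 to 10 rows; each row is the pose to reach, as a shift and turn from the pose commanded when the call began, along the tool's axes at that moment, turning the shorter way round; what a row does not reach only later rows make up. The controller multiplies each number of a shift by 20 cm and each number of a turn by 180 degrees. A row lasts 1/10 s, in which the tool goes at most 50 mm and 8.59 degrees, less where a joint would pass 70% of its speed; a pose out of reach is approached as far as the arm can. A call with a number of a shift or a turn outside -1 to 1 is refused whole. A call with a gripper value outside its range is refused whole. "grip" is the closure, from -1 (fully open) to 1 (shut), set as the call begins (left out, the last holds). The fingers move at their own pace and stop on an object; "squeeze" is the grip in N (left out, the last holds). Time passes only in rows, so rows that repeat a pose let the fingers close. It gives the time, the measured TCP pose, the force, the opening and the grip force at its end, in the units of the state.
- bot.read_state(): the state, without advancing time (a new reading comes with each control period).
- bot.grab_frame(name): name is "scene" or "top" or "wrist"; returns a dict with "color" (420x560x3 uint8, red, green, blue), "range_z" (420x560 float32, mm along the optical axis (not along the pixel's ray), 0 where there is no reading), "intrinsics" (3x3 intrinsics, pixels), "xyz" and "orientation" of the camera in the world; the wrist camera has in their place "mount" (4x4, takes a point from camera to tool coordinates, whose origin is the TCP and whose axes are the flange's). Camera axes: x right, y up, looking along -z (the intrinsics and any distortion apply to the point x, -y, -z); pixel columns grow to the right and rows downward; lengths in mm; the calibration is good to about 2 mm. A picture is of the moment at which its call begins: read the wrist's pose just before it.
- bot.finish_job(): hands the job in; it is judged then, once.
The state is a dict: "time": time; "joints": joint angles; "qd": joint speeds; "joint_torque": joint torques, N m; "tool_pos": TCP position; "eef_rot": TCP orientation; "force": force on the tool from outside, world axes, zero at the start; "torque": the same for the moment, N m; "opening": opening from 0.0 (shut) to 1.0 (fully open); "grasp_force": force on a finger pad.
Only numpy, scipy, OpenCV 4.12 (cv2) and the standard library are available. Lean on these libraries where they do the work, as an engineer would, in place of code of your own. Each camera call takes 0.05 s, during which the arm holds its last target. There are 200 camera calls.

## Working session

There is one attempt and no reset: what is moved stays moved. The work goes in short steps, Python scripts to look and compute and a tool call to move; the robot and the scene stay as the last step left them, time stands still between calls to the robot, and variables do not carry over. Pictures are saved under pics/ and viewed, at most 10 in all, crops included, and the job is handed in when it is done.

Besides the shell and the picture viewer there is one more tool, called after ">>>" as name(argument=value, ...), one argument or row to a line, values as JSON. step_arm: Moves the arm, as the interface text tells. Its arguments: {"type":"object","properties":{"commands":{"type":"array"},"grip":{"type":"number"},"squeeze":{"type":"number"}},"required":["commands"]}

```bash
mkdir -p pics
cat > h.py <<'E'
import numpy as np,cv2
from scipy.spatial.transform import Rotation as R
from bench import bot
def rot(q): return R.from_quat([q[1],q[2],q[3],q[0]]).as_matrix()
def grab(n):
    f=bot.grab_frame(n); cv2.imwrite(f'pics/{n}.png',f['color'][:,:,::-1]); np.savez(f'{n}.npz',**f); return f
def xyz(f):
    d=f['range_z'];K=f['intrinsics'];v,u=np.mgrid[:420,:560]
    p=np.stack([(u-K[0,2])/K[0,0]*d,-(v-K[1,2])/K[1,1]*d,-d],-1)
    return p@rot(f['orientation']).T+f['xyz']
E
python3 - <<'E'
from h import *
s=bot.read_state();print(s)
for n in('top','scene'):
    f=grab(n);print(n,f.keys(),f['intrinsics'],f['xyz'],f['orientation'])
    if n=='top': cv2.imwrite('pics/top_big.png',cv2.resize(f['color'][:,:,::-1],(800,600),interpolation=cv2.INTER_CUBIC))
E
```

```text
{'time': 0.0, 'joints': array([ 1.16476256,  0.33388798,  0.03989306,  1.46626704, -0.01337283,
        1.34327246, -0.05850414]), 'qd': array([-7.26101020e-06, -8.09545683e-04,  8.84697644e-04, -1.04700999e-03,
       -1.04164223e-03,  9.37750640e-04, -7.91914048e-04]), 'joint_torque': array([ 1.58561938e-04, -6.58544755e+01,  1.36565778e+00, -4.05559874e+01,
        1.67240587e-02,  1.27647715e-02,  4.69592987e-05]), 'tool_pos': array([ 196.1335708 , -619.20386956,  209.53843871]), 'eef_rot': array([-7.61769067e-04,  9.88256938e-01,  1.52799241e-01, -1.88016595e-04]), 'force': array([-0.08428274,  0.45797173, -0.01629041]), 'torque': array([-0.01292937,  0.00627252, -0.00976908]), 'grasp_force': 0.0, 'opening': 1.0014403621863386}
top dict_keys(['color', 'range_z', 'intrinsics', 'xyz', 'orientation']) [[414.56157488   0.         282.04162878]
 [  0.         414.56157488 202.60406208]
 [  0.           0.           1.        ]] [ 315.11976083   11.81766759 1190.98710973] [ 0.71088152  0.06159794 -0.05167928 -0.69870051]
scene dict_keys(['color', 'range_z', 'intrinsics', 'xyz', 'orientation']) [[542.24043766   0.         282.32015123]
 [  0.         542.24043766 210.65812274]
 [  0.           0.           1.        ]] [1143.94014567 1200.26589851 1185.03915385] [0.22558185 0.10731181 0.41185013 0.87634267]
```

View pics/top_big.png

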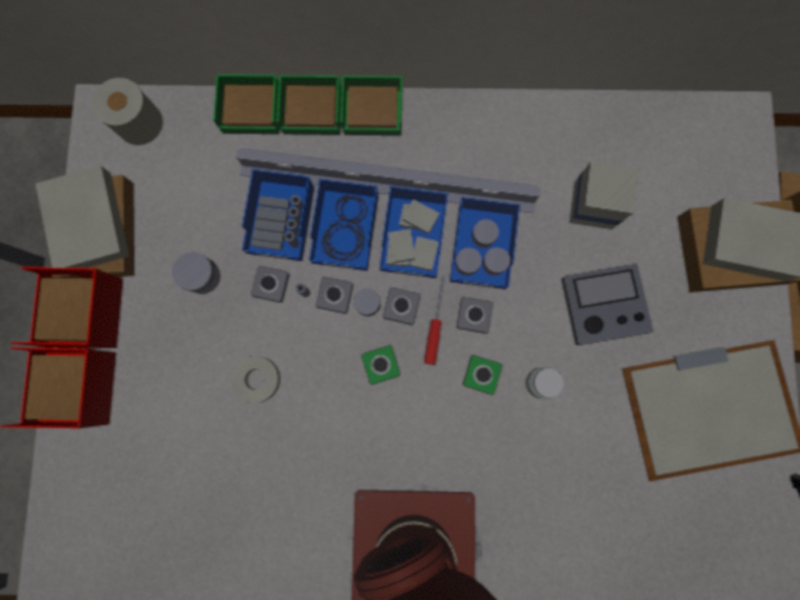

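View pics/scene.png

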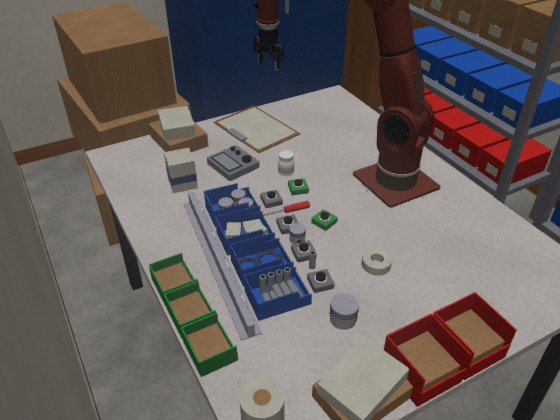

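The top view shows the pins (tubes lying plus four on end) in the leftmost bin at about (278,215) in the enlarged picture. Their key box is at (269,283), with an upright pin at (303,290). The terminal's largest key is at (594,325). The scene view shows the same order, with the pins bin at the +y end.

Run:
```python
from h import *
def load(n): return dict(np.load(n+'.npz'))
f=load('top');P=xyz(f);c=f['color'].astype(int)
def near(b,r,name,z0,z1):
    u,v=b[0]*.7,b[1]*.7
    vv,uu=np.mgrid[:420,:560]
    m=(np.hypot(uu-u,vv-v)<r)
    k=m&(P[...,2]>z0)&(P[...,2]<z1); q=P[k]
    dk=m&(c.sum(-1)<110)
    print(name,'px',k.sum(),'z med',np.median(q[:,2]),'mean',q.mean(0),'min',q.min(0),'max',q.max(0),'dark n',dk.sum(),P[dk].mean(0) if dk.any() else '', 'px',uu[dk].mean(),vv[dk].mean())
near((269,283),6,'boxkey',28,50); near((269,283),14,'box',14,50)
near((594,325),7,'done',38,60); near((622,320),4,'menu',38,60); near((639,317),4,'back',38,60)
near((303,290),7,'pin',40,80);near((194,272),16,'plarge',50,80);near((608,303),33,'terminal',20,60)
near((278,215),40,'bin',15,80)
near((333,294),6,'ringkey',28,50)
g=load('scene');Q=xyz(g)
for n,u,v in(('key',320,279),('done',247,158)):print(n,Q[v-2:v+3,u-2:u+3].reshape(-1,3).mean(0))
a=cv2.resize(f['color'][170:240,160:240,::-1],(800,700))[:600]
b=cv2.resize(f['color'][180:245,385:465,::-1],(800,650))[:600]
cv2.imwrite('pics/c1.png',np.clip(np.vstack([cv2.resize(a,(400,300)),cv2.resize(b,(400,300))])*1.8,0,255))
```

```text
boxkey px 90 z med 37.22009956751822 mean [511.79084621 296.82522758  36.9329523 ] min [498.38102797 281.57409803  28.31226566] max [526.59674542 311.28988171  43.5126866 ] dark n 0  px nan nan
box px 491 z med 25.87604407252661 mean [511.42033716 296.47610264  27.2177475 ] min [478.23407515 262.55436418  14.69328492] max [548.74740759 333.77632205  43.5126866 ] dark n 0  px nan nan
done px 133 z med 44.995854615240205 mean [ 438.63087353 -341.42247562   45.02300384] min [ 421.78933145 -358.51826876   38.62541731] max [ 454.91945976 -324.22638285   50.20908966] dark n 104 [ 438.21452848 -339.72132696   45.28348964] px 415.3173076923077 226.94230769230768
menu px 34 z med 45.4678203166643 mean [ 449.13592229 -396.50732274   45.2630976 ] min [ 441.91633663 -404.88125612   41.0332265 ] max [ 455.98507823 -388.68229883   49.67170225] dark n 21 [ 448.64237733 -393.91035074   45.0253868 ] px 434.85714285714283 223.52380952380952
back px 38 z med 43.86225724891278 mean [ 455.65561926 -429.67219466   43.96900918] min [ 447.59893987 -438.9300324    38.12666642] max [ 464.65760914 -420.2744440
[... 825 characters left out ...]
42703 276.16881829  41.07719781] min [535.23992321 171.40789235  15.0026128 ] max [765.00934857 351.26658832  78.90991326] dark n 352 [688.12826515 271.48437315  48.42145514] px 199.08522727272728 136.59375
ringkey px 91 z med 37.237712098049315 mean [491.19344466 166.31861049  37.0922549 ] min [476.37347279 153.64174139  28.45605012] max [506.84056573 179.69440216  41.90363209] dark n 0  px nan nan
key [522.43341307 306.72687719  32.087095  ]
done [ 440.91742425 -339.25419427   43.27815888]<stdin>:10: RuntimeWarning: Mean of empty slice.
  ret = ret.dtype.type(ret / rcount)
[ WARN:0@0.377] global loadsave.cpp:1063 imwrite_ Unsupported depth image for selected encoder is fallbacked to CV_8U.
```

View pics/c1.png

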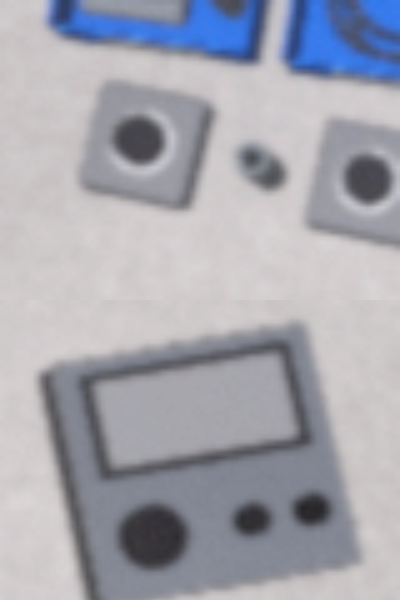

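>>> step_arm(
  commands=[
    [0.86,-0.46,0,0],
    [0.86,-0.46,0,0],
    [0.86,-0.46,0,0],
    [0.86,-0.46,0,0],
    [0.86,-0.46,0,0],
  ],
  grip=1,
  squeeze=20,
)

```text
time: 0.6
tool_pos: [338.6, -474.2, 210.4]
eef_rot: [-0.001, 0.987, 0.158, 0.001]
force: [0.5, -0.1, -0.0]
opening: 0.142
grasp_force: 0.0
```

>>> step_arm(
  commands=[
    [0.86,-0.46,0,0],
    [0.86,-0.46,0,0],
    [0.86,-0.46,0,0],
    [0.86,-0.46,0,0],
    [0.86,-0.46,0,0],
  ],
)

```text
time: 1.1
tool_pos: [473.5, -333.6, 210.1]
eef_rot: [-0.001, 0.987, 0.158, 0.001]
force: [0.0, 0.3, 0.0]
opening: -0.002
grasp_force: 0.0
```

>>> step_arm(
  commands=[
    [0.36,-0.93,0,0],
    [0.36,-0.93,0,0],
    [0.36,-0.93,0,0],
    [0.36,-0.93,0,0],
    [0.36,-0.93,0,0],
  ],
)

```text
time: 1.6
tool_pos: [481.8, -134.2, 210.7]
eef_rot: [-0.001, 0.988, 0.157, 0.0]
force: [0.2, 0.2, -0.5]
opening: 0.001
grasp_force: 0.0
```

>>> step_arm(
  commands=[
    [0.36,-0.93,0,0],
    [0.36,-0.93,0,0],
    [0.36,-0.93,0,0],
    [0.36,-0.93,0,0],
    [0.36,-0.93,0,0],
  ],
)

```text
time: 2.1
tool_pos: [493.2, 64.9, 210.7]
eef_rot: [-0.001, 0.988, 0.158, 0.0]
force: [0.6, -0.2, 0.2]
opening: 0.003
grasp_force: 0.0
```

>>> step_arm(
  commands=[
    [0.38,-0.9,0,0],
    [0.38,-0.9,0,0],
    [0.38,-0.9,0,0],
    [0.38,-0.9,0,0],
    [0.38,-0.9,0,0],
    [0.38,-0.9,0,0],
  ],
)

```text
time: 2.7
tool_pos: [511.5, 252.8, 209.8]
eef_rot: [-0.0, 0.988, 0.154, -0.001]
force: [-0.6, -0.6, -0.1]
opening: 0.001
grasp_force: 0.0
```

```bash
cat > w.py <<'E'
from h import *
import sys
s=bot.read_state();f=grab('wrist');np.set_printoptions(suppress=True,precision=2)
M=np.array(f['mount']);T=rot(s['eef_rot']);d=f['range_z'];K=f['intrinsics'];v,u=np.mgrid[:420,:560]
p=np.stack([(u-K[0,2])/K[0,0]*d,-(v-K[1,2])/K[1,1]*d,-d],-1)
W=(p@M[:3,:3].T+M[:3,3])@T.T+s['tool_pos'];np.save('W.npy',W)
print(s['time'],s['tool_pos'],s['eef_rot'],M)
z=float(sys.argv[1]);g=np.array([float(a) for a in sys.argv[2:4]]);r=float(sys.argv[4])
k=(d>0)&(abs(W[...,2]-z)<4)&(np.hypot(W[...,0]-g[0],W[...,1]-g[1])<r+10)
q=W[k]
print('px',u[k].mean(),v[k].mean(),'n',k.sum())
if k.any():print(np.median(q[:,2]),q.mean(0),(cv2.minEnclosingCircle(q[:,:2].astype(np.float32))))
E
python3 w.py 36 512 297 15
```

```text
2.7 [511.49 252.84 209.78] [-0.    0.99  0.15 -0.  ] [[  -0.      0.95    0.31   79.9 ]
 [   1.      0.      0.     -1.04]
 [   0.      0.31   -0.95 -163.81]
 [   0.      0.      0.      1.  ]]
px 243.55831739961758 171.3040152963671 n 523
36.43251173844905 [512.34 298.78  36.43] ((511.9497375488281, 298.80377197265625), 14.794326782226562)
```

View pics/wrist.png

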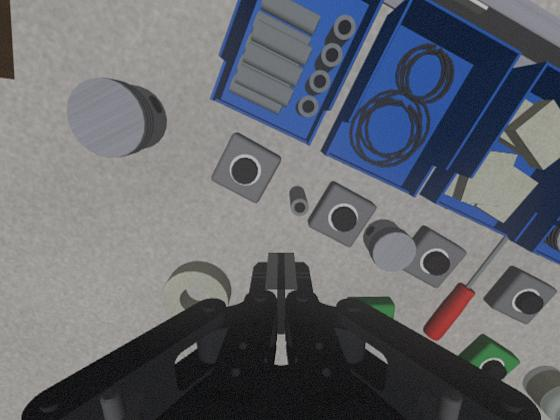

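The wrist view confirms the pins bin, with four tubes on end. Its key at pixel (244,171) measures (512,298.7,36.4), which agrees with the top camera. The upright pin at (299,202) is clear of the fingertips.

>>> step_arm(
  commands=[
    [0.072,-0.217,0,0],
    [0.072,-0.217,0.2,0],
    [0.072,-0.217,0.4,0],
    [0.072,-0.217,0.6,0],
    [0.072,-0.217,0.75,0],
    [0.072,-0.217,0.77,0],
    [0.072,-0.217,0.77,0],
  ],
)

```text
time: 3.45
tool_pos: [512.7, 296.5, 56.5]
eef_rot: [0.0, 0.988, 0.152, -0.0]
force: [-0.3, 0.8, 0.4]
opening: -0.002
grasp_force: 0.0
```

>>> step_arm(
  commands=[
    [0.0,-0.01,0.04,0],
    [0.0,-0.01,0.08,0],
    [0.0,-0.01,0.1,0],
    [0.0,-0.01,0.11,0],
    [0.0,-0.01,0.12,0],
    [0.0,-0.01,0.128,0],
    [0.0,-0.01,0.128,0],
    [0.0,-0.01,0.128,0],
  ],
)

```text
time: 4.25
tool_pos: [511.8, 300.0, 31.0]
eef_rot: [-0.0, 0.988, 0.153, 0.0]
force: [0.1, -0.8, 0.3]
opening: -0.001
grasp_force: 0.0
```

```bash
python3 w.py 36 512 298 15
python3 - <<'E'
from h import *
print(bot.read_state()['force'])
a=cv2.imread('pics/wrist.png')[180:330,180:380];cv2.imwrite('pics/w2.png',cv2.resize(a,(800,600)))
E
```

```text
4.25 [511.8  300.01  30.97] [-0.    0.99  0.15  0.  ] [[  -0.      0.95    0.31   79.9 ]
 [   1.      0.      0.     -1.04]
 [   0.      0.31   -0.95 -163.81]
 [   0.      0.      0.      1.  ]]
px 285.4559452523524 245.0923866552609 n 1169
36.41066715247051 [518.08 300.23  36.21] ((512.71826171875, 299.1676330566406), 14.835611343383789)
[-0.88743968  0.03112247 -0.21247008]
```

View pics/w2.png

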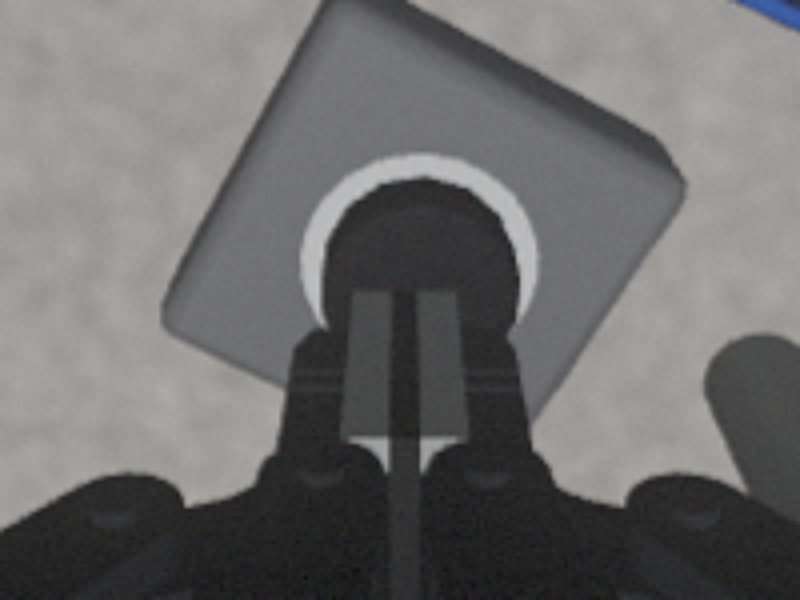

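The crop shows the fingertips over the key, at about (405,300) in the crop. The key is still up at z = 36.4, so the real tips sit slightly above the nominal TCP. I'll lower in small steps and watch the force.

>>> step_arm(
  commands=[
    [0.0,0.0,0.005,0],
    [0.0,0.0,0.01,0],
    [0.0,0.0,0.01,0],
  ],
)

```text
time: 4.6
tool_pos: [511.6, 299.9, 28.7]
eef_rot: [0.0, 0.988, 0.153, -0.0]
force: [-0.1, 0.8, -0.1]
opening: 0.001
grasp_force: 0.0
```

```bash
python3 w.py 36 512 298 15
python3 - <<'E'
import numpy as np
W=np.load('W.npy')
for u in (260,274,288,304):
    print(u,[tuple(W[v,u].round(0).astype(int)) for v in range(232,300,6)])
E
```

```text
4.6 [511.65 299.87  28.69] [ 0.    0.99  0.15 -0.  ] [[  -0.      0.95    0.31   79.9 ]
 [   1.      0.      0.     -1.04]
 [   0.      0.31   -0.95 -163.81]
 [   0.      0.      0.      1.  ]]
px 285.3577817531306 245.9454382826476 n 1118
36.34622069184461 [518.41 300.34  36.21] ((512.8701171875, 299.17047119140625), 14.695818901062012)
260 [(np.int64(518), np.int64(316), np.int64(25)), (np.int64(514), np.int64(315), np.int64(25)), (np.int64(510), np.int64(314), np.int64(24)), (np.int64(512), np.int64(314), np.int64(37)), (np.int64(508), np.int64(312), np.int64(36)), (np.int64(498), np.int64(310), np.int64(25)), (np.int64(515), np.int64(313), np.int64(63)), (np.int64(515), np.int64(312), np.int64(69)), (np.int64(515), np.int64(312), np.int64(73)), (np.int64(516), np.int64(312), np.int64(79)), (np.int64(521), np.int64(313), np.int64(92)), (np.int64(522), np.int64(312), np.int64(96))]
274 [(np.int64(523), np.int64(309), np.int64(33)), (np.int64(521), np.int64(308), np.int64(37)), (np.int64(517), np.int64(307), np.int64(36)), (np.int64(514), np.int64(306), np.int64(37)), (np.int64(521)
[... 767 characters left out ...]
80)), (np.int64(523), np.int64(301), np.int64(84)), (np.int64(521), np.int64(301), np.int64(87)), (np.int64(524), np.int64(302), np.int64(95))]
304 [(np.int64(526), np.int64(291), np.int64(25)), (np.int64(524), np.int64(291), np.int64(31)), (np.int64(523), np.int64(291), np.int64(36)), (np.int64(520), np.int64(289), np.int64(37)), (np.int64(516), np.int64(288), np.int64(36)), (np.int64(512), np.int64(287), np.int64(36)), (np.int64(522), np.int64(292), np.int64(62)), (np.int64(522), np.int64(293), np.int64(68)), (np.int64(522), np.int64(293), np.int64(74)), (np.int64(521), np.int64(293), np.int64(78)), (np.int64(527), np.int64(296), np.int64(93)), (np.int64(527), np.int64(297), np.int64(97))]
```

Run:
```python
from h import *
s=bot.read_state();W=np.load('W.npy');f=np.load('wrist.npz');T=rot(s['eef_rot'])
L=(W-s['tool_pos'])@T   # tool frame
m=(f['range_z']>0)&(f['range_z']<165)&(L[...,2]<-15)&(abs(L[...,0])<60)&(abs(L[...,1])<100)
m[:240]=False
q=L[m]
for a in range(-70,71,10):
    k=(q[:,1]>=a)&(q[:,1]<a+10)
    if k.any():print('toolY',a,k.sum(),'max toolZ',np.percentile(q[k,2],99.5).round(1),'x range',q[k,0].min().round(),q[k,0].max().round())
for v in range(246,262):print(v,L[v,274].round(1),L[v,288].round(1))
```

```text
toolY -70 258 max toolZ -103.3 x range 11.0 14.0
toolY -60 2215 max toolZ -92.8 x range 8.0 16.0
toolY -50 4056 max toolZ -81.6 x range -9.0 15.0
toolY -40 4242 max toolZ -69.5 x range -10.0 14.0
toolY -30 2735 max toolZ -65.0 x range -10.0 19.0
toolY -20 4271 max toolZ -31.3 x range 6.0 22.0
toolY -10 5168 max toolZ -27.1 x range -12.0 21.0
toolY 0 5431 max toolZ -27.8 x range -12.0 21.0
toolY 10 3459 max toolZ -33.1 x range 2.0 22.0
toolY 20 3009 max toolZ -66.8 x range -9.0 15.0
toolY 30 4838 max toolZ -71.8 x range -11.0 14.0
toolY 40 3437 max toolZ -84.3 x range -3.0 14.0
toolY 50 1852 max toolZ -26.3 x range -27.0 16.0
toolY 60 278 max toolZ -24.4 x range -32.0 12.0
toolY 70 47 max toolZ -27.6 x range -34.0 -27.0
246 [ 6.6 -4.9 -7.6] [ 6.8  3.1 -8.1]
247 [ 5.8 -4.9 -7.2] [ 6.   3.1 -7.7]
248 [ 5.4 -4.9 -7.7] [ 5.2  3.1 -7.3]
249 [ 5.2 -4.9 -8.6] [ 4.8  3.1 -7.8]
250 [ 4.3 -4.9 -8.1] [ 4.3  3.1 -8. ]
251 [ 3.2 -4.9 -7.1] [ 3.6  3.1 -7.9]
252 [ 3.3 -4.9 -8.6] [ 2.8  3.1 -7.7]
253 [ 10.8  -4.5 -24.8] [ 11.3   2.7 -26. ]
254 [ 11.6  -4.4 -27.6] [ 10.9   2.7 -26.3]
255 [ 10.8  -4.4 -27.1] [ 11.1   2.6 -27.8]
256 [ 10.9  -4.4 -28.5] [ 10.8   2.6 -28.3]
257 [ 11.6  -4.4 -30.8] [ 11.4   2.6 -30.6]
258 [ 11.   -4.4 -30.9] [ 11.4   2.5 -31.5]
259 [ 11.1  -4.3 -32. ] [ 11.4   2.5 -32.6]
260 [ 11.5  -4.3 -33.8] [ 11.    2.5 -32.9]
261 [ 10.5  -4.3 -32.9] [ 11.3   2.5 -34.6]
```

By depth, the shut fingertips lie about 26 mm behind the reported TCP, so I expect contact near TCP z ≈ 10. I'll lower gradually and watch the force.

>>> step_arm(
  commands=[
    [0.0,0.0,0.02,0],
    [0.0,0.0,0.04,0],
    [0.0,0.0,0.06,0],
    [0.0,0.0,0.065,0],
    [0.0,0.0,0.07,0],
    [0.0,0.0,0.07,0],
  ],
)

```text
time: 5.25
tool_pos: [511.6, 299.9, 14.8]
eef_rot: [0.0, 0.988, 0.153, -0.0]
force: [-0.8, -0.3, 0.9]
opening: -0.001
grasp_force: 0.7
```

>>> step_arm(
  commands=[
    [0.0,0.0,0.005,0],
    [0.0,0.0,0.01,0],
    [0.0,0.0,0.01,0],
  ],
)

```text
time: 5.55
tool_pos: [511.8, 300.0, 13.0]
eef_rot: [-0.0, 0.988, 0.153, 0.0]
force: [-0.7, -0.8, 3.2]
opening: 0.001
grasp_force: 1.6
```

>>> step_arm(
  commands=[
    [0.0,0.0,0.005,0],
    [0.0,0.0,0.01,0],
    [0.0,0.0,0.01,0],
  ],
)

```text
time: 5.85
tool_pos: [511.8, 300.1, 11.0]
eef_rot: [-0.0, 0.988, 0.153, 0.0]
force: [-1.7, -1.8, 5.4]
opening: 0.003
grasp_force: 2.6
```

Contact came at TCP z ≈ 15.5. At 5.4 N the key has travelled about 4.4 mm. I'll press 1 mm more for margin, then lift.

>>> step_arm(
  commands=[
    [0.0,0.0,0.005,0],
    [0.0,0.0,0.005,0],
    [0.0,0.0,0.005,0],
  ],
)

```text
time: 6.15
tool_pos: [511.8, 300.1, 10.1]
eef_rot: [-0.0, 0.988, 0.153, 0.0]
force: [-2.9, -2.4, 7.0]
opening: -0.003
grasp_force: 3.0
```

>>> step_arm(
  commands=[
    [0.0,0.0,-0.02,0],
    [0.0,0.0,-0.05,0],
    [0.0,0.0,-0.2,0],
    [0.0,0.0,-0.45,0],
    [0.0,0.0,-0.7,0],
    [0.0,0.0,-0.95,0],
    [0.0,0.0,-0.95,0],
  ],
)

```text
time: 6.85
tool_pos: [514.2, 302.4, 207.6]
eef_rot: [-0.002, 0.988, 0.153, 0.005]
force: [0.3, 0.6, -0.1]
opening: -0.001
grasp_force: 0.0
```

```bash
python3 w.py 36 512 298 15
```

```text
6.85 [514.23 302.36 207.57] [-0.    0.99  0.15  0.01] [[  -0.      0.95    0.31   79.9 ]
 [   1.      0.      0.     -1.04]
 [   0.      0.31   -0.95 -163.81]
 [   0.      0.      0.      1.  ]]
px 284.08910891089107 188.53663366336633 n 505
36.3607150030451 [512.3  299.15  36.38] ((511.8930969238281, 298.7170104980469), 14.943910598754883)
```

The box has not moved and the key is back up at 36.4 mm. Next is the terminal.

>>> step_arm(
  commands=[
    [-0.43,0.97,0,0],
    [-0.43,0.97,0,0],
    [-0.43,0.97,0,0],
    [-0.43,0.97,0,0],
    [-0.43,0.97,0,0],
  ],
)

```text
time: 7.4
tool_pos: [487.4, 82.6, 198.7]
eef_rot: [0.001, 0.989, 0.149, -0.001]
force: [0.2, -0.7, 0.3]
opening: 0.002
grasp_force: 0.0
```

>>> step_arm(
  commands=[
    [-0.43,0.97,0,0],
    [-0.43,0.97,0,0],
    [-0.43,0.97,0,0],
    [-0.43,0.97,0,0],
    [-0.43,0.97,0,0],
  ],
)

```text
time: 7.9
tool_pos: [463.1, -127.4, 198.8]
eef_rot: [0.0, 0.989, 0.149, -0.001]
force: [0.0, 1.2, 0.1]
opening: 0.002
grasp_force: 0.0
```

>>> step_arm(
  commands=[
    [-0.43,0.97,0,0],
    [-0.43,0.97,0,0],
    [-0.43,0.97,0,0],
    [-0.43,0.97,0,0],
    [-0.43,0.97,0,0],
    [-0.43,0.97,0,0],
  ],
)

```text
time: 8.5
tool_pos: [440.7, -334.2, 198.5]
eef_rot: [-0.001, 0.989, 0.151, -0.001]
force: [0.2, 1.1, -0.4]
opening: -0.0
grasp_force: 0.0
```

```bash
python3 w.py 44 438.5 -340.5 18
```

```text
8.5 [ 440.69 -334.17  198.53] [-0.    0.99  0.15 -0.  ] [[  -0.      0.95    0.31   79.9 ]
 [   1.      0.      0.     -1.04]
 [   0.      0.31   -0.95 -163.81]
 [   0.      0.      0.      1.  ]]
px 288.09637046307887 191.87234042553192 n 799
44.446625747045914 [ 438.57 -341.92   44.42] ((437.9903259277344, -342.12274169921875), 17.8375244140625)
```

View pics/wrist.png

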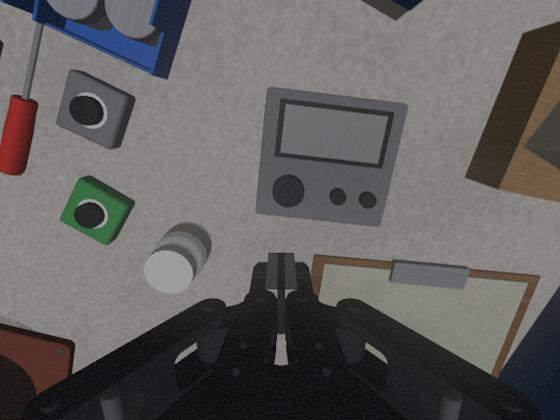

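The largest key, at pixel (288,191), measures (438.3,-342,44.4). The small keys at (338,197) and (367,199) are well clear.

>>> step_arm(
  commands=[
    [-0.022,0.034,0.1,0],
    [-0.022,0.034,0.3,0],
    [-0.022,0.034,0.5,0],
    [-0.022,0.034,0.7,0],
    [-0.022,0.034,0.8,0],
    [-0.022,0.034,0.84,0],
    [-0.022,0.034,0.85,0],
    [-0.022,0.034,0.85,0],
  ],
)

```text
time: 9.35
tool_pos: [440.4, -340.1, 30.8]
eef_rot: [0.0, 0.988, 0.153, 0.001]
force: [-0.3, -0.1, 0.3]
opening: 0.001
grasp_force: 0.0
```

>>> step_arm(
  commands=[
    [0.0,0.0,0.01,0],
    [0.0,0.0,0.02,0],
    [0.0,0.0,0.025,0],
    [0.0,0.0,0.025,0],
  ],
)

```text
time: 9.75
tool_pos: [439.4, -340.6, 24.9]
eef_rot: [0.0, 0.988, 0.153, 0.0]
force: [0.2, 0.6, -0.5]
opening: 0.0
grasp_force: 0.0
```

>>> step_arm(
  commands=[
    [0.0,0.0,0.005,0],
    [0.0,0.0,0.01,0],
    [0.0,0.0,0.015,0],
    [0.0,0.0,0.02,0],
    [0.0,0.0,0.02,0],
  ],
)

```text
time: 10.25
tool_pos: [439.5, -340.7, 20.9]
eef_rot: [0.0, 0.988, 0.153, 0.0]
force: [-0.8, 1.0, 3.3]
opening: 0.0
grasp_force: 1.6
```

>>> step_arm(
  commands=[
    [0.0,0.0,0.005,0],
    [0.0,0.0,0.01,0],
    [0.0,0.0,0.015,0],
    [0.0,0.0,0.015,0],
  ],
)

```text
time: 10.65
tool_pos: [439.5, -340.7, 18.0]
eef_rot: [0.0, 0.988, 0.153, 0.0]
force: [-0.6, -0.4, 6.1]
opening: 0.009
grasp_force: 3.1
```

>>> step_arm(
  commands=[
    [0.0,0.0,-0.02,0],
    [0.0,0.0,-0.05,0],
    [0.0,0.0,-0.2,0],
    [0.0,0.0,-0.45,0],
    [0.0,0.0,-0.7,0],
    [0.0,0.0,-0.9,0],
    [0.0,0.0,-0.9,0],
    [0.0,0.0,-0.9,0],
  ],
)

```text
time: 11.45
tool_pos: [439.7, -340.7, 198.7]
eef_rot: [0.001, 0.988, 0.153, 0.001]
force: [0.2, 0.2, 0.2]
opening: 0.001
grasp_force: 0.0
```

```bash
python3 w.py 44 438.5 -340.5 18 | tail -2
python3 - <<'E'
from h import *
o=np.load('top.npz')['color'].astype(int);f=grab('top');P=xyz(f)
print(bot.read_state()['force'])
for n,u,v,r,a in(('key',188,198,6,28),('ring',233,206,6,28),('pin',212,203,7,40),('plarge',136,190,16,50)):
    vv,uu=np.mgrid[:420,:560];k=(np.hypot(uu-u,vv-v)<r)&(P[...,2]>a);print(n,P[k].mean(0))
E
```

```text
px 282.2924411400248 189.5278810408922 n 807
44.54774679046545 [ 438.63 -341.97   44.49] ((438.0075988769531, -342.04486083984375), 17.87362289428711)
[ 0.60461419  0.45042449 -0.1089016 ]
key [507.21155101 290.80639938  61.70115013]
ring [491.58385911 166.75380179  37.36495182]
pin [498.03530707 226.55884845  58.71654673]
plarge [525.46305731 435.16979719  73.7880849 ]
```

```bash
python3 -c "
from bench import bot
print(bot.finish_job())"
```

```text
the job is handed in; nothing more can be done
None
```

I pressed the piston-pin key to about 7 N and then the terminal's largest key to about 6 N. Both read back at full height afterwards, the arm is withdrawn above the terminal, and the job was handed in at about 11.5 s.

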